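Clamp the work in the drill jig: pull the hitch clip, close the stop, lock the cam

ROBOT

A 6-joint arm with a two-finger parallel gripper is mounted at the origin on a cart in front of the work surface, level with it; the furniture and walls round the work are solid. World frame = base frame: x ahead of the robot, y to its left, z up, the work surface at z = 0. Lengths are in m, angles in rad, forces in N, time in s.
With the tool pointing down it reaches from about 0.375 to 0.9 m from the base axis. Payload 3.1 kg.
Tool frame: the origin (TCP) lies on the centre line of the jaws, within the pads' length; the fingertips stand 19 mm ahead of it and the grasp point (between the pads) is the TCP; z points along the fingers, y is the line along which they close (so a half turn about z gives the same grasp; the last joint's range is limited). The gripper opens to 85 mm and grips with 20 to 120 N. Pads are 22 mm wide; open, the fingers measure 114 mm over their backs; the gripper's body (76 mm by 85 mm) begins 54 mm behind the grasp point. The pads swing forward as they close: fully open they stand 13 mm farther back than shut.
Start: joints at [1.105, 0.527, 1.433, -0, 1.181, -0.178], TCP at [0.177, 0.599, 0.25] pointing down, gripper open.
Joint ranges: [-3.08, 3.08], [-0.75, 2.2], [0.22, 2.44], [-1.43, 4.57], [0, 2.65], [-2.85, 2.85]. Speed limits (rad/s): [2.79, 2.79, 3.14, 3.14, 3.14, 3.14].

INTERFACE

Orientations are given as a unit quaternion [x, y, z, w].
In Python, from station import manip gives the robot as it stands.
- The arm moves only by the tool servo_tool, never from a script. Its argument "rows" is a list that holds one entry, the list of rows, each a list of 7 numbers: the turn, a rotation vector about the tool's x, y, z in degrees, then the shift along the tool's x, y, z in m, then the gripper command: -1 is shut, 1 is fully open, values between are in proportion. In form: [[[wx, wy, wz, tx, ty, tz, jaw], ...]]. A call has 1 to 8 rows; each row shifts and turns the commanded pose from where the row before left it, along the tool's axes as they then stand; what a row does not reach is not made up. A row lasts 1/12 s, in which the tool goes at most 41.7 mm and 7.16 degrees, less where a joint would pass 70% of its speed; a pose out of reach is approached as far as the arm can. A call is refused whole if a number of a shift passes 0.0417 or a number of a turn 7.16, either way. A call with a gripper value outside its range is refused whole. The fingers move at their own pace and stop on an object; "squeeze" is the grip in N (left out, the last holds). Time passes only in rows, so rows that do not move let the fingers close. It gives the time, the measured TCP pose, the force, the opening and the grip force at its end, in the units of the state.
- manip.sense(): the state, without advancing time (a new reading comes with each control period).
- manip.snapshot(name): name is "scene" or "side" or "wrist"; returns the picture (480x640x3 uint8, blue, green, red); there is no depth.
- manip.camera_info(name): a dict with "K" (3x3 intrinsics, pixels), "camera_from_world" (4x4, takes a point from world to camera coordinates). Camera axes: x right, y down, z forward; pixel columns grow to the right and rows downward; lengths in m; the calibration is good to about 2 mm. A picture is of the moment at which its call begins: read the wrist's pose just before it. camera_info takes no time and is no camera call; for the wrist camera it gives the pose at the moment of the call.
- manip.sign_off(): hands the job in; it is judged then, once.
The state is a dict: "t": time; "q": joint angles; "qd": joint speeds; "tau": joint torques, N m; "tcp_pos": TCP position; "tool_rot": TCP orientation; "force": force on the tool from outside, world axes, zero at the start; "ft_torque": the same for the moment, N m; "finger_gap": opening from 0.0 (shut) to 1.0 (fully open); "gripper_force": force on a finger pad.
Only numpy, scipy, OpenCV 4.12 (cv2) and the standard library are available. Lean on these libraries where they do the work, as an engineer would, in place of code of your own. Each camera call takes 0.05 s, during which the arm holds its last target. There are 200 camera calls.

TASK

The pine block lies in the drill jig, but the sliding stop is still held back by the hitch clip in the guide bar. Pull the clip out of the bar and put it in the terracotta bowl, slide the stop along until the block sits snug between it and the steel end plate, and flip the red cam lever all the way down to lock the stop there.

Things in the scene. Friction and masses are not known exactly. Their poses are not given: they have to be found in the camera images.
- jig: Drill jig, fixed on the bench: 134 x 328 mm grey metal base, top at z = 12 mm, with a round steel guide bar. Origin on the bench under the bar, below the clip; y runs along the bar from the sliding stop to the end plate, -x is the side of the work and of the clip's loop. Channel for the work at x = -98..-30 mm; beside it a fence (x = -30..-23 mm, 27 mm high). Pillars 85 mm high at both bar ends.
- hole (a point): Middle of the cross hole (along the jig's x) that holds the clip, on the axis of the 18 mm bar, 68 mm above the bench. The bar runs from y = -147 to 160 mm of the jig. A drill-bush bridge, 54 mm high, spans the channel at y = 96..122 mm.
- end_plate (a point): Point on the face of the steel end plate that the block is to touch, 22 mm above the bench, at y = 135 mm of the jig; the face looks along the jig's -y, the plate is 42 mm high.
- clip_loop (a point): Centre of the loop of the loose yellow hitch clip (R-clip of 4 mm wire, 78 mm long, 40 g). The loop is a double coil, 22 mm across and 8 mm thick along y (the way to pinch it), free on all sides, 36 mm out from the bar's axis and 77 mm above the bench at the start. x points along the straight leg from loop to tip, z from the straight leg to the sprung leg.
- clip_mid (a point): Middle of the clip's length, 28 mm from the loop's centre along x; axes as the clip's. The straight leg passes level through the bar, the sprung leg hugs the bar's top. Pulled along -x the clip snaps free of the bar's far side within 15 mm, at 5 to 15 N; the leg is out of the hole after 40 mm.
- stop (a joint): Slide of the blue stop along the bar towards the end plate (m), from 0 to 0.11. The clip blocks it at about 0.027; with the block home on the end plate it touches the block at 0.094. It drags with 1.5 N and stays where it is left.
- stop_tab (a point): Middle of the stop's blue thumb tab, 64 mm above the bench, to be pinched or pushed along the jig's y: 24 mm along x, 14 mm along y, its top 14 mm above this point; free above, and free before and behind down to 36 mm above the bench. Axes as the jig's.
- stop_face (a point): Point on the stop's steel foot, on the face that meets the block (it looks along the jig's +y), 22 mm above the bench.
- lever (a joint): Red-handled cam lever on the stop, hinged about the jig's x (rad): at 0 it leans back (to the jig's -y) 0.61 rad from upright, at 0.61 it is upright, at its end 2.18 it lies flat along the bar, pointing to +y: locked. The cam bites from about 0.95 on and then takes 2 to 8 N at the handle. It stays where it is left.
- lever_pivot (a point): Axis of the cam lever, over the bar's axis, 94 mm above the bench; axes as the jig's. The stop's blue cheeks beside it reach 104 mm above the bench.
- lever_tip (a point): Point on the lever's centre line near its end, 58 mm from the pivot; the round red grip, 15 mm thick, reaches from 36 to 64 mm from the pivot.
- block_center (a point): Centre of the loose pine block (45 mm along its x, 110 mm along its y, 20 mm high, about 60 g), lying flat in the jig's channel beside the fence, a few mm short of the end plate.
- bowl_rim (a point): Centre of the mouth of the loose terracotta bowl, 75 mm above the bench: 124 mm across outside, about 100 mm inside at the rim, narrowing to the floor, which is 10 mm up.

How it is judged:
By the outcome, as a careful person would: the job done as asked, in the order asked, and still so for the second after the job is handed in, with the robot touching nothing.
It also fails if it takes over 58 s, if anything falls off the work surface, if the arm or the gripper's body presses on something with over 40 N, if the wrist force passes 120 N, or if a joint passes its speed limit or range.

## Working session

There is one attempt and no reset: what is moved stays moved. The work goes in short steps, Python scripts to look and compute and a tool call to move; the robot and the scene stay as the last step left them, time stands still between calls to the robot, and variables do not carry over. Pictures are saved under pics/ and viewed, at most 10 in all, crops included, and the job is handed in when it is done.

Besides the shell and the picture viewer there is one more tool, called after "Request:" by a JSON object that holds its "name" and its "arguments". servo_tool: Moves the arm, as the interface text tells. Its arguments: {"type":"object","properties":{"rows":{"type":"array","items":{"type":"array","items":{"type":"array","items":{"type":"number"}}}},"squeeze":{"type":"number"}},"required":["rows"]}

```bash
mkdir -p pics; ls
python3 - <<'E'
from station import manip
import cv2,numpy as np
np.set_printoptions(precision=4,suppress=True)
for n in ("scene","side"):
    cv2.imwrite(f"pics/{n}0.png",manip.snapshot(n))
    c=manip.camera_info(n);print(n,np.array(c["K"]),np.array(c["camera_from_world"]))
print(manip.sense())
E
```

```text
pics
scene [[444.1493   0.     319.5577]
 [  0.     444.1493 235.4266]
 [  0.       0.       1.    ]] [[ 0.9047 -0.426   0.0049 -0.4278]
 [-0.248  -0.5359 -0.807   0.283 ]
 [ 0.3464  0.7289 -0.5905  0.663 ]
 [ 0.      0.      0.      1.    ]]
side [[476.0973   0.     320.9409]
 [  0.     476.0973 242.2366]
 [  0.       0.       1.    ]] [[ 0.9879  0.155  -0.0018 -0.5468]
 [ 0.1344 -0.8624 -0.4881  0.0831]
 [-0.0772  0.4819 -0.8728  0.9881]
 [ 0.      0.      0.      1.    ]]
{'t': 0.1, 'q': array([ 1.1045,  0.5284,  1.4338, -0.    ,  1.1814, -0.1785]), 'qd': array([ 0.0005, -0.0018, -0.0035,  0.    , -0.0016, -0.0006]), 'tau': array([  0.0002, -44.3303, -17.8586,  -0.0002,   0.0039,  -0.    ]), 'tcp_pos': array([0.1771, 0.5988, 0.2494]), 'tool_rot': array([ 0.1434,  0.9897, -0.0009, -0.0003]), 'force': array([-0.2901,  0.3799, -0.1294]), 'ft_torque': array([0.0141, 0.0465, 0.0279]), 'gripper_force': 0.0, 'finger_gap': 0.9978918159608196}
```

View pics/scene0.png

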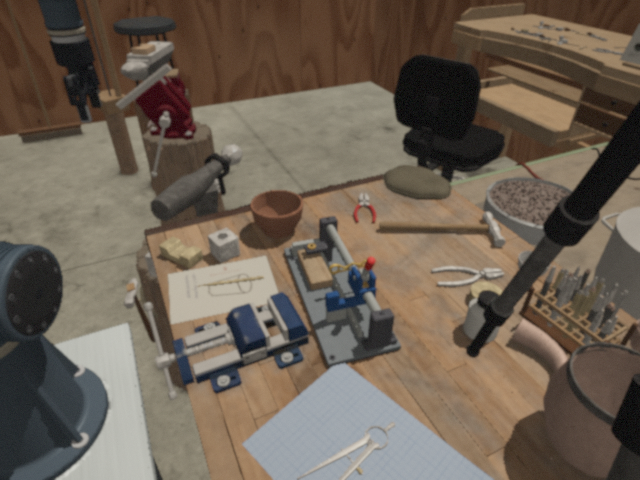

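View pics/side0.png

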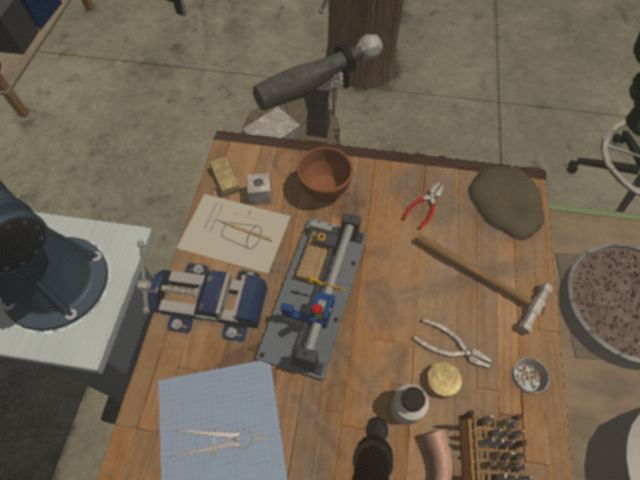

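The scene picture shows the jig around (340,290) with the red lever tip at (370,263), the clip near (348,266) and the bowl at (277,212). In the side view the jig is at (315,295), the bowl at (325,172), the lever at (318,308) and the clip at (325,283). I'll enlarge both.

Run:
```python
import cv2,numpy as np
a=cv2.imread("pics/side0.png")[205:385,250:375];b=cv2.imread("pics/scene0.png")[210:370,280:405]
a=cv2.resize(a,(400,576),interpolation=cv2.INTER_CUBIC);b=cv2.resize(b,(400,512),interpolation=cv2.INTER_CUBIC)
b=cv2.copyMakeBorder(b,0,64,0,0,cv2.BORDER_CONSTANT)
cv2.imwrite("pics/zoom0.png",np.hstack([a,b]))
```

```text
(no output)
```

View pics/zoom0.png

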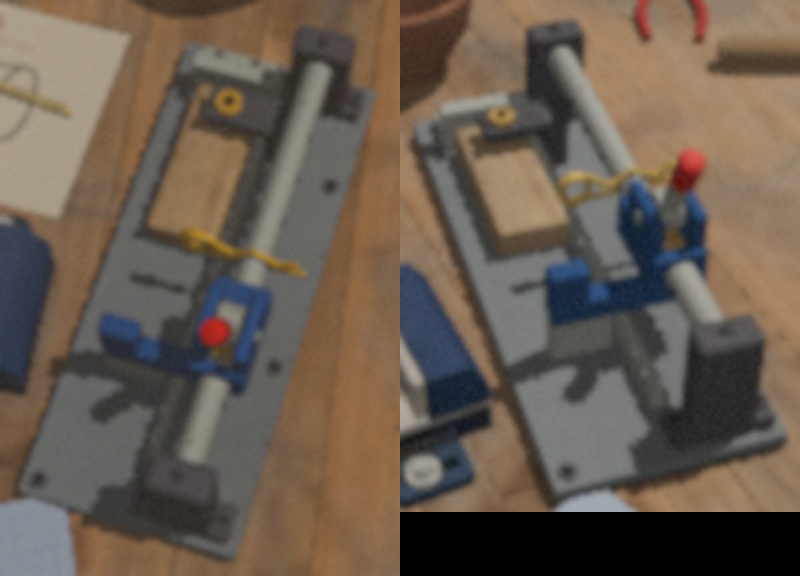

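The zoom shows the jig with +y towards the bowl. The clip loop is at zoom (190,238) left and (572,188) right, the thumb tab at (120,335) and (572,285), and the red grip end at (214,332) and (690,165).

```bash
cat > h.py <<'E'
import cv2,numpy as np
from station import manip
from scipy.spatial.transform import Rotation as R
np.set_printoptions(precision=4,suppress=True)
def ray(c,uv):
    K=np.array(c["K"]);T=np.array(c["camera_from_world"])
    d=T[:3,:3].T@np.linalg.solve(K,[*uv,1]); return -T[:3,:3].T@T[:3,3],d/np.linalg.norm(d)
def plane(c,uv,z):
    o,d=ray(c,uv); return o+d*(z-o[2])/d[2]
def tri(c1,u1,c2,u2):
    A=np.zeros((3,3));b=np.zeros(3);L=[]
    for c,u in((c1,u1),(c2,u2)):
        o,d=ray(c,u);P=np.eye(3)-np.outer(d,d);A+=P;b+=P@o;L.append((o,P))
    x=np.linalg.solve(A,b); return x,[np.linalg.norm(P@(x-o)) for o,P in L]
def proj(c,p):
    T=np.array(c["camera_from_world"]);q=T[:3,:3]@np.array(p)+T[:3,3];q=np.array(c["K"])@q;return q[:2]/q[2]
E
python3 - <<'E'
from h import *
S=manip.camera_info("side");C=manip.camera_info("scene")
s=lambda x,y:(x/3.2+250,y/3.2+205); c=lambda x,y:((x-400)/3.2+280,y/3.2+210)
k=np.array([plane(S,s(*p),.012) for p in((188,48),(372,92),(238,558),(20,490))]);print("corners",k[:,:2])
print([np.linalg.norm(k[i]-k[(i+1)%4]) for i in range(4)])
e=(k[0]+k[1]-k[2]-k[3])[:2];print("yaw of y",np.degrees(np.arctan2(e[1],e[0])))
e=(k[1]+k[2]-k[0]-k[3])[:2];print("yaw of x",np.degrees(np.arctan2(e[1],e[0])))
k2=np.array([plane(C,c(*p),.012) for p in((415,125),(785,437),(558,492))]);print("scene corners tl br bl",k2[:,:2])
for n,a,b in(("loop",(190,238),(572,188)),("tabtop",(120,322),(570,270)),("bushhole",(229,101),(501,116))): print(n,*tri(S,s(*a),C,c(*b)))
def red(img):
    h=cv2.cvtColor(img,cv2.COLOR_BGR2HSV);m=((h[...,0]<6)|(h[...,0]>174))&(h[...,1]>170)&(h[...,2]>90);return m
a=cv2.imread("pics/side0.png");b=cv2.imread("pics/scene0.png")
ma=red(a);mb=red(b)
for m,(x0,y0,x1,y1) in((ma,(300,290,335,325)),(mb,(350,245,390,285))):
    ys,xs=np.nonzero(m[y0:y1,x0:x1]);print(len(xs),xs.mean()+x0,ys.mean()+y0)
# bowl
for cam,im,(x0,y0,x1,y1) in ((S,a,(285,130,365,210)),(C,b,(240,180,315,245))):
    h=cv2.cvtColor(im[y0:y1,x0:x1],cv2.COLOR_BGR2HSV);m=((h[...,0]<9)&(h[...,1]>120)).astype(np.uint8)
    n,l,st,ce=cv2.connectedComponentsWithStats(m);i=1+st[1:,4].argmax();print("bowl",st[i]+[x0,y0,0,0,0],ce[i]+[x0,y0])
E
```

```text
corners [[ 0.4915  0.2229]
 [ 0.6202  0.2075]
 [ 0.5778 -0.1137]
 [ 0.4449 -0.0945]]
[np.float64(0.12965994368247297), np.float64(0.32400917955111946), np.float64(0.13428689453577872), np.float64(0.32075043886182014)]
yaw of y 82.0727077008623
yaw of x -7.52842604401166
scene corners tl br bl [[ 0.4929  0.2252]
 [ 0.5735 -0.1151]
 [ 0.4459 -0.0956]]
loop [0.5243 0.0501 0.0796] [np.float64(0.0012996978197455508), np.float64(0.001299697819745359)]
tabtop [ 0.4934 -0.0079  0.0769] [np.float64(0.0019191381299058074), np.float64(0.0019191381299057545)]
bushhole [0.5298 0.1622 0.0524] [np.float64(0.0006352567192586549), np.float64(0.0006352567192586871)]
53 316.5660377358491 308.45283018867923
53 369.1132075471698 263.79245283018867
bowl [311 156   1   1   1] [311. 156.]
bowl [278 229   3   3   4] [278.75 230.  ]
```

Request:
{"name": "servo_tool", "arguments": {"rows": [[[0,0,-4.35,0,0,0,1],[0,0,-4.35,-0.025,-0.031,0,1],[0,0,0,-0.025,-0.031,0,1],[0,0,0,-0.025,-0.031,0,1],[0,0,0,-0.025,-0.031,0,1],[0,0,0,-0.025,-0.031,0,1],[0,0,0,-0.025,-0.031,0,1],[0,0,0,-0.025,-0.031,0,1]]]}}

```text
t: 0.77
tcp_pos: [0.319, 0.3573, 0.2501]
tool_rot: [0.068, 0.998, -0.0, -0.0]
force: [0.7, 0.2, -0.4]
finger_gap: 1.0
gripper_force: 0.0
```

Request:
{"name": "servo_tool", "arguments": {"rows": [[[0,0,0,-0.025,-0.031,0,1],[0,0,0,-0.025,-0.031,0,1],[0,0,0,-0.025,-0.031,0,1],[0,0,0,-0.025,-0.031,0,1],[0,0,0,-0.025,-0.031,0,0.4],[0,0,0,-0.025,-0.031,0,0.1],[0,0,0,-0.02,-0.031,0,0],[0,0,0,-0.0,-0.0,0,0]]]}}

```text
t: 1.43
tcp_pos: [0.4617, 0.1158, 0.2504]
tool_rot: [0.071, 0.997, -0.001, 0.002]
force: [-0.6, -0.2, -0.2]
finger_gap: 0.5
gripper_force: 0.0
```

Run:
```python
from h import *
st=manip.sense();print(st["t"],st["tcp_pos"],R.from_quat(st["tool_rot"]).as_matrix(),st["finger_gap"],st["force"])
W=manip.camera_info("wrist");im=manip.snapshot("wrist");cv2.imwrite("pics/w1.png",im)
import json;json.dump({k:np.array(v).tolist() for k,v in W.items() if k in("K","camera_from_world")},open("w1.json","w"))
S=manip.camera_info("side");C=manip.camera_info("scene")
print("lever",tri(S,(316.6,308.5),C,(369.1,263.8)))
a=cv2.imread("pics/side0.png");h=cv2.cvtColor(a,cv2.COLOR_BGR2HSV);print(h[155,325],h[172,325],h[190,325],h[165,300],h[215,280],h[180,380])
print("bowl",plane(S,(325,171),.075),plane(C,(277,203),.075),proj(W,(.524,.05,.078)))
```

```text
1.4333 [0.4617 0.1158 0.2504] [[-0.9899  0.1419  0.0037]
 [ 0.1419  0.9899 -0.0024]
 [-0.004  -0.0019 -1.    ]] 0.5001535317674298 [-0.6353 -0.2226 -0.1656]
lever (array([ 0.5509, -0.0284,  0.1411]), [np.float64(0.0002773004302472341), np.float64(0.0002773004302471875)])
[ 11 122  67] [ 10 129 109] [ 10 139 127] [ 11 133 109] [ 20  50 167] [ 14 123 139]
bowl [0.5134 0.3133 0.075 ] [0.5132 0.3177 0.075 ] [257.8797 302.1226]
```

View pics/w1.png

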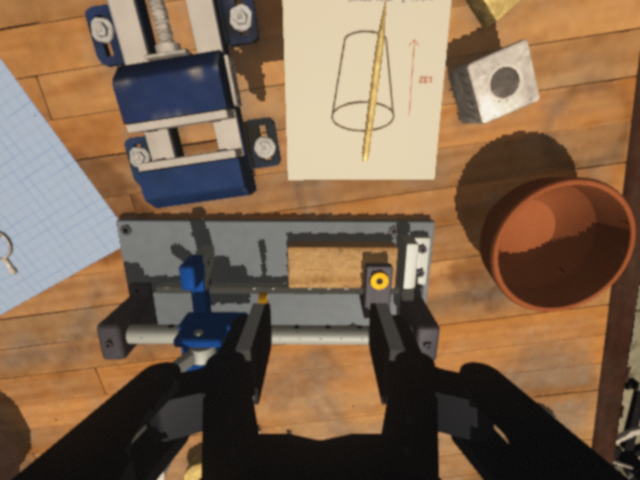

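The wrist view shows the clip loop at (263,297), the tab at (190,272), the block at (342,268), the end plate at (415,262) and the bowl rim centred at about (559,243).

Run:
```python
from h import *
import json
W=json.load(open("w1.json"));im=cv2.imread("pics/w1.png");h=cv2.cvtColor(im,cv2.COLOR_BGR2HSV)
m=((h[...,0]>15)&(h[...,0]<32)&(h[...,1]>150)&(h[...,2]>90));ys,xs=np.nonzero(m[285:320,250:280]);print("loop px",len(xs),xs.min()+250,xs.max()+250,ys.min()+285,ys.max()+285)
u=((xs.min()+xs.max())/2+250,294+3)
print("loop",plane(W,u,.077))
a=plane(W,(120,217),.012);b=plane(W,(433,220),.012);print("edge",a,b,np.linalg.norm(b-a),np.degrees(np.arctan2(*(b-a)[1::-1])))
a=plane(W,(140,335),.068);b=plane(W,(360,337),.068);print("bar",a,b,np.degrees(np.arctan2(*(b-a)[1::-1])))
print("bowl",plane(W,(559,243),.075), "d",np.linalg.norm(plane(W,(483,243),.075)-plane(W,(635,243),.075)))
mb=((h[...,0]>105)&(h[...,0]<122)&(h[...,1]>150)).astype(np.uint8)[250:380,150:250]
ys,xs=np.nonzero(mb[:42,20:60]);print("tab px",xs.min()+170,xs.max()+170,ys.min()+250,ys.max()+250)
print("tab corners",plane(W,(181,257),.078),plane(W,(203,257),.078))
```

```text
loop px 70 259 266 295 303
loop [0.52   0.0549 0.077 ]
edge [ 0.441  -0.0882  0.012 ] [0.4891 0.2284 0.012 ] 0.320207694424225 81.36239342639628
bar [ 0.5476 -0.0725  0.068 ] [0.5795 0.138  0.068 ] 81.39298626742503
bowl [0.506  0.3175 0.075 ] d 0.1307736845128705
tab px 180 204 257 291
tab corners [ 0.4719 -0.0076  0.078 ] [0.4746 0.0113 0.078 ]
```

Request:
{"name": "servo_tool", "arguments": {"rows": [[[0,0,0,-0.017,-0.0135,0.015,0],[0,0,0,-0.017,-0.0135,0.015,0],[0,0,0,-0.017,-0.0135,0.02,0],[0,0,0,-0.0175,-0.0135,0.02,0],[0,0,0,0,0,0.0,0],[0,0,0,0,0,0.0,0]]]}}

```text
t: 1.98
tcp_pos: [0.5172, 0.0588, 0.179]
tool_rot: [0.068, 0.998, 0.0, -0.002]
force: [-0.0, 0.2, -0.2]
finger_gap: 0.499
gripper_force: 0.0
```

Run:
```python
from h import *
st=manip.sense();p=st["tcp_pos"];M=R.from_quat(st["tool_rot"]).as_matrix();print(st["t"],p,M[:,1],st["qd"])
W=manip.camera_info("wrist");im=manip.snapshot("wrist");cv2.imwrite("pics/w2.png",im)
sd=manip.snapshot("side")
h=cv2.cvtColor(im,cv2.COLOR_BGR2HSV);m=((h[...,0]>15)&(h[...,0]<32)&(h[...,1]>150)&(h[...,2]>90)).astype(np.uint8)
n,l,s,c=cv2.connectedComponentsWithStats(m)
for i in range(1,n):
    if s[i,4]>20: print(s[i],c[i],plane(W,c[i],.08))
print("expect",proj(W,(.524,.05,.078)))
```

```text
1.9833 [0.5172 0.0588 0.179 ] [0.1361 0.9907 0.0003] [ 0.021  -0.0433  0.0108  0.0047  0.0133  0.0005]
[453 230  26  25 449] [465.314  241.9287] [0.5193 0.1531 0.08  ]
[309 255  11 103 711] [313.3544 302.5556] [0.5488 0.0503 0.08  ]
[466 474  16   6  49] [473.9184 477.102 ] [0.7223 0.1576 0.08  ]
expect [307.7677 267.8001]
```

View pics/w2.png

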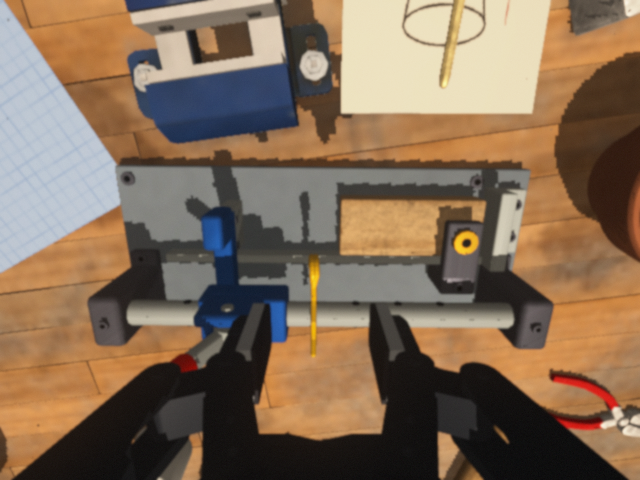

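The picture shows the clip: the loop's outer end is at (314,255) and the tip at (313,357). The stop's blue body ends at column 288, left of the clip, with the left finger near it.

Run:
```python
from h import *
st=manip.sense();p=st["tcp_pos"];M=R.from_quat(st["tool_rot"]).as_matrix();print(st["t"],p,M[:,1],st["qd"])
W=manip.camera_info("wrist")
e=plane(W,(314,255),.077);t=plane(W,(313,357),.072);print(e,t,np.linalg.norm(t-e),np.degrees(np.arctan2(*(t-e)[1::-1])))
d=(t-e)/np.linalg.norm(t-e);L=e+.011*d;print("loop",L,"rel tool",M.T@(L-p))
for n,q in(("stop body edge",plane(W,(288,300),.104)),("bar",plane(W,(330,315),.077)),("tab front",plane(W,(235,235),.078)),("tab back",plane(W,(203,235),.078))): print(n,q,"rel loop in tool",M.T@(q-L))
a=plane(W,(121,168),.012);b=plane(W,(528,171),.012);print(np.linalg.norm(b-a),np.degrees(np.arctan2(*(b-a)[1::-1])))
```

```text
2.0833 [0.5172 0.0595 0.1805] [0.1345 0.9909 0.0004] [ 0.0067 -0.0192 -0.0023 -0.0004 -0.0053 -0.0029]
[0.5167 0.0559 0.077 ] [0.5985 0.0436 0.072 ] 0.08288798435397773 -8.543474605666503
loop [0.5276 0.0542 0.0763] rel tool [-0.0112 -0.0039  0.1041]
stop body edge [0.534  0.0378 0.104 ] rel loop in tool [-0.0085 -0.0154 -0.0277]
bar [0.5625 0.0608 0.077 ] rel loop in tool [-0.0337  0.0112 -0.0007]
tab front [0.4959 0.007  0.078 ] rel loop in tool [ 0.0251 -0.051  -0.0016]
tab back [ 0.4931 -0.0136  0.078 ] rel loop in tool [ 0.025  -0.0718 -0.0017]
0.3219618112963957 81.9018091261438
```

Request:
{"name": "servo_tool", "arguments": {"rows": [[[0,0,0,-0.003,-0.005,0.0,0],[0,0,0,0,0,0.025,0],[0,0,0,0,0,0.025,0],[0,0,0,0,0,0.025,-0.2],[0,0,0,0,0,0.015,-0.2],[0,0,0,0,0,0.012,-0.2],[0,0,0,0,0,0,-0.2],[0,0,0,0,0,0,-0.2]]]}}

```text
t: 2.75
tcp_pos: [0.5204, 0.0534, 0.0788]
tool_rot: [0.067, 0.998, -0.0, -0.0]
force: [0.2, -0.6, -0.3]
finger_gap: 0.399
gripper_force: 0.0
```

Run:
```python
from h import *
st=manip.sense();print(st["t"],st["tcp_pos"],st["force"],st["qd"])
im=manip.snapshot("wrist");cv2.imwrite("pics/w3.png",im)
b=manip.snapshot("scene")[200:340,270:410];cv2.imwrite("pics/z3.png",np.hstack([cv2.resize(im[150:450,180:500],(420,394)),cv2.resize(b,(394,394),interpolation=cv2.INTER_CUBIC)])[:, :800])
```

```text
2.75 [0.5204 0.0534 0.0788] [ 0.2439 -0.5973 -0.3374] [-0.0016 -0.0234 -0.0143  0.0008 -0.0007  0.0006]
```

View pics/z3.png

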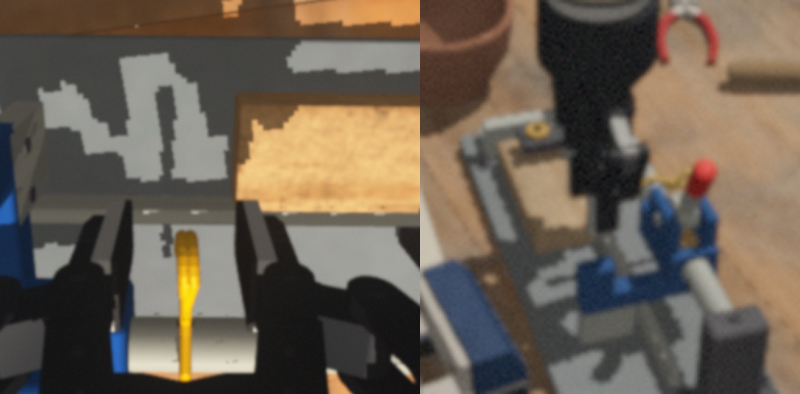

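The loop at crop (187,245) sits centred between the pads (130 and 237), clear of the stop. I'll close and pull along tool +x (jig −x).

Request:
{"name": "servo_tool", "arguments": {"rows": [[[0,0,0,0,0,0,-1],[0,0,0,0,0,0,-1],[0,0,0,0,0,0,-1],[0,0,0,0,0,0,-1],[0,0,0,0,0,0,-1],[0,0,0,0,0,0,-1]]], "squeeze": 60}}

```text
t: 3.35
tcp_pos: [0.5211, 0.0528, 0.079]
tool_rot: [0.068, 0.998, -0.0, 0.001]
force: [0.0, -1.0, 5.6]
finger_gap: 0.082
gripper_force: 61.4
```

Request:
{"name": "servo_tool", "arguments": {"rows": [[[0,0,0,0.004,0,0,-1],[0,0,0,0.004,0,0,-1],[0,0,0,0.004,0,0,-1],[0,0,0,0.004,0,0,-1],[0,0,0,0.004,0,0,-1]]]}}

```text
t: 3.77
tcp_pos: [0.5091, 0.0543, 0.0792]
tool_rot: [0.068, 0.998, -0.0, 0.009]
force: [9.2, -1.6, -6.3]
finger_gap: 0.081
gripper_force: 59.5
```

Request:
{"name": "servo_tool", "arguments": {"rows": [[[0,0,0,0.006,0,0,-1],[0,0,0,0.008,0,0,-1],[0,0,0,0.008,0,0,-1],[0,0,0,0.01,0,0,-1],[0,0,0,0.01,0,0,-1],[0,0,0,0.01,0,0,-1],[0,0,0,0,0,0,-1],[0,0,0,0,0,0,-1]]]}}

```text
t: 4.43
tcp_pos: [0.4482, 0.0629, 0.0783]
tool_rot: [0.068, 0.998, 0.0, -0.0]
force: [0.4, 0.4, -0.8]
finger_gap: 0.079
gripper_force: 60.5
```

Run:
```python
from h import *
st=manip.sense();p=st["tcp_pos"];M=R.from_quat(st["tool_rot"]).as_matrix();print(st["t"],p,M,st["force"])
W=manip.camera_info("wrist");im=manip.snapshot("wrist");
b=manip.snapshot("scene")[200:340,270:410];cv2.imwrite("pics/z4.png",np.hstack([cv2.resize(im[150:450,180:500],(420,394)),cv2.resize(b,(380,394),interpolation=cv2.INTER_CUBIC)]))
# bowl by mask in side view
S=manip.camera_info("side");a=cv2.imread("pics/side0.png");h=cv2.cvtColor(a,cv2.COLOR_BGR2HSV)
m=((h[...,0]<13)&(h[...,1]>110)).astype(np.uint8)*255
m[:145]=0;m[205:]=0;m[:,:290]=0;m[:,360:]=0
m=cv2.morphologyEx(m,cv2.MORPH_OPEN,np.ones((3,3)))
n,l,s,c=cv2.connectedComponentsWithStats(m);print(s[1:],c[1:])
```

```text
4.4333 [0.4482 0.0629 0.0783] [[-0.9908  0.1353 -0.001 ]
 [ 0.1353  0.9908  0.0001]
 [ 0.001  -0.     -1.    ]] [ 0.4025  0.4472 -0.818 ]
[[ 297  147   56   49 1751]] [[321.9886 171.3758]]
```

View pics/z4.png

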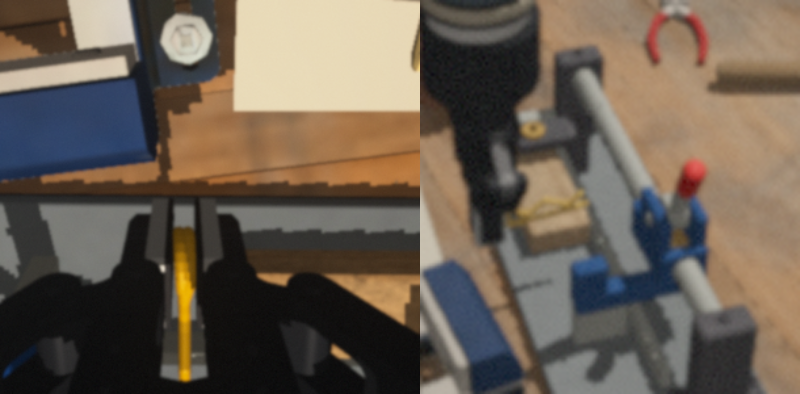

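The clip is out of the bar, with its level tip at about (583,200) of the right half over the block. I'll check the bowl's centre, then carry it over.

Run:
```python
from h import *
import json
W=json.load(open("w1.json"));S=manip.camera_info("side")
a,b=plane(S,(297,170),.075),plane(S,(352.5,170),.075);print(a,b,(a+b)/2,np.linalg.norm(a-b))
C=manip.camera_info("scene");im=cv2.imread("pics/scene0.png")
for nm,c,im,box,z in(("w",W,cv2.imread("pics/w1.png"),(470,165,640,325),.075),("c",C,im,(240,180,315,245),.075)):
    x0,y0,x1,y1=box;h=cv2.cvtColor(im,cv2.COLOR_BGR2HSV);m=((h[...,0]<13)&(h[...,1]>120))[y0:y1,x0:x1].astype(np.uint8)
    m=cv2.morphologyEx(m,cv2.MORPH_OPEN,np.ones((5,5)));n,l,s,ce=cv2.connectedComponentsWithStats(m);s=s[1+s[1:,4].argmax()];print(nm,s[:4]+[x0,y0,0,0])
    xm=x0+s[0]+s[2]/2
    if nm=="c":
        a,b=plane(c,(x0+s[0],203),z),plane(c,(x0+s[0]+s[2],203),z);print((a+b)/2,np.linalg.norm(a-b))
    else:
        for r in (.075,): 
            l=plane(c,(x0+s[0],243),r);q=plane(c,(x0+s[0]+s[2],243),r);t=plane(c,(xm,y0+s[1]),r);u=plane(c,(xm,y0+s[1]+s[3]),r);print((l+q)/2,np.linalg.norm(l-q),(t+u)/2,np.linalg.norm(t-u))
```

```text
[0.4528 0.3067 0.075 ] [0.5721 0.3252 0.075 ] [0.5125 0.3159 0.075 ] 0.12068995567773022
w [480 165 160 160]
[0.5062 0.3183 0.075 ] 0.1376541603329277 [0.5135 0.3188 0.075 ] 0.14952308423929048Traceback (most recent call last):
  File "<stdin>", line 8, in <module>
ValueError: attempt to get argmax of an empty sequence
```

Request:
{"name": "servo_tool", "arguments": {"rows": [[[0,0,0,0,0,-0.03,-1],[0,0,0,0,0,-0.03,-1],[0,0,0,0,0.02,-0.012,-1],[0,0,0,0,0.03,0,-1],[0,0,0,0,0.03,0,-1],[0,0,0,0,0.03,0,-1],[0,0,0,0,0.03,0,-1],[0,0,0,0,0.03,0,-1]]]}}

```text
t: 5.2
tcp_pos: [0.4731, 0.2327, 0.1506]
tool_rot: [0.068, 0.998, 0.0, 0.001]
force: [0.8, -0.4, 0.1]
finger_gap: 0.082
gripper_force: 60.5
```

Request:
{"name": "servo_tool", "arguments": {"rows": [[[0,0,0,0.001,0.03,0,-1],[0,0,0,0,0.03,0,-1],[0,0,0,0,0.028,0,-1],[0,0,0,0,0,0.02,-1],[0,0,0,0,0,0.02,-1],[0,0,0,0,0,0.018,-1],[0,0,0,0,0,0,-1],[0,0,0,0,0,0,-1]]]}}

```text
t: 5.87
tcp_pos: [0.483, 0.3183, 0.0915]
tool_rot: [0.068, 0.998, -0.0, -0.001]
force: [0.6, 0.4, -0.4]
finger_gap: 0.081
gripper_force: 60.5
```

Run:
```python
from h import *
st=manip.sense();print(st["t"],st["tcp_pos"],st["force"])
im=manip.snapshot("wrist")
b=manip.snapshot("side")[130:230,260:400];cv2.imwrite("pics/z5.png",np.hstack([cv2.resize(im,(400,300)),cv2.resize(b,(400,300),interpolation=cv2.INTER_CUBIC)]))
```

```text
5.8667 [0.483  0.3183 0.0915] [ 0.5778  0.4393 -0.3661]
```

View pics/z5.png

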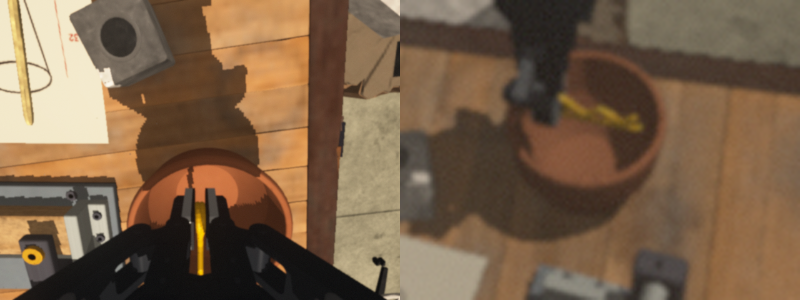

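The clip (right half, (560,105)–(645,128)) lies inside the bowl's rim (515–665). I'll release it.

Request:
{"name": "servo_tool", "arguments": {"rows": [[[0,0,0,0,0,0,-0.5],[0,0,0,0,0,0,-0.5],[0,0,0,0,0,0,-0.5],[0,0,0,0,0,0,-0.5],[0,0,0,0,0,-0.02,-0.5],[0,0,0,0,0,-0.03,-0.5],[0,0,0,0,0,-0.03,-0.5]]]}}

```text
t: 6.55
tcp_pos: [0.4824, 0.318, 0.1725]
tool_rot: [0.068, 0.998, -0.001, -0.001]
force: [0.4, -0.2, -0.2]
finger_gap: 0.257
gripper_force: 0.0
```

Run:
```python
from h import *
st=manip.sense();p=st["tcp_pos"];M=R.from_quat(st["tool_rot"]).as_matrix();print(st["t"],p,st["finger_gap"])
S=manip.camera_info("side");im=manip.snapshot("side");cv2.imwrite("pics/s6.png",im)
h=cv2.cvtColor(im,cv2.COLOR_BGR2HSV);m=((h[...,0]>17)&(h[...,0]<34)&(h[...,1]>130)&(h[...,2]>60)).astype(np.uint8)
m[:,:200]=0
n,l,s,c=cv2.connectedComponentsWithStats(m)
for i in range(1,n):
    if s[i,4]>6 and s[i,1]<330: print(s[i],c[i])
# tab top in the side and wrist w2 views -> tab centre, stop travel
print("tab",tri(S,(250+120/3.2,205+322/3.2),manip.camera_info("scene"),(280+170/3.2,210+270/3.2)))
```

```text
6.55 [0.4824 0.318  0.1725] 0.25733444928289456
[313 176  28  11 120] [324.5583 181.7   ]
[317 233   8   8  51] [320.9412 236.4314]
tab (array([ 0.4934, -0.0079,  0.0769]), [np.float64(0.0019191381299058074), np.float64(0.0019191381299057545)])
```

The clip lies in the bowl (yellow blob at (325,182), inside the rim). Now I'll go behind the thumb tab with the fingers shut and push it.

Request:
{"name": "servo_tool", "arguments": {"rows": [[[0,0,0,-0.006,-0.035,0,-1],[0,0,0,-0.006,-0.035,0,-1],[0,0,0,-0.006,-0.035,0,-1],[0,0,0,-0.006,-0.035,0,-1],[0,0,0,-0.006,-0.035,0,-1],[0,0,0,-0.006,-0.035,0,-1],[0,0,0,-0.006,-0.036,0,-1],[0,0,0,-0.007,-0.036,0,-1]]], "squeeze": 30}}

```text
t: 7.27
tcp_pos: [0.4932, 0.0308, 0.1726]
tool_rot: [0.068, 0.998, -0.0, 0.0]
force: [0.2, -0.8, -0.4]
finger_gap: -0.002
gripper_force: 0.0
```

Request:
{"name": "servo_tool", "arguments": {"rows": [[[0,0,0,0,-0.036,0,-1],[0,0,0,0,-0.036,0,-1],[0,0,0,0,0,0,-1],[0,0,0,0,0,0,-1]]]}}

```text
t: 7.6
tcp_pos: [0.4839, -0.0408, 0.1725]
tool_rot: [0.07, 0.998, 0.0, 0.0]
force: [0.9, 0.1, -0.2]
finger_gap: -0.002
gripper_force: 0.0
```

Run:
```python
from h import *
st=manip.sense();p=st["tcp_pos"];M=R.from_quat(st["tool_rot"]).as_matrix();print(st["t"],p,M[:,1],st["finger_gap"])
W=manip.camera_info("wrist");im=manip.snapshot("wrist");cv2.imwrite("pics/w7.png",im)
h=cv2.cvtColor(im,cv2.COLOR_BGR2HSV);m=((h[...,0]>103)&(h[...,0]<124)&(h[...,1]>130)&(h[...,2]>40)).astype(np.uint8)
n,l,s,c=cv2.connectedComponentsWithStats(m)
for i in range(1,n):
    if s[i,4]>100: print(s[i],c[i])
for y in(-.067,-.053):
  for x in (-.072,-.048):
    q=np.array([.5616,.048,.078])+x*np.array([.99,-.138,0])+y*np.array([.138,.99,0]);print(q,proj(W,q))
```

```text
7.6 [ 0.4839 -0.0408  0.1725] [0.1401 0.9901 0.0001] -0.0019310598019969343
[321   0  59  21 568] [355.2535   7.5511]
[381   0  40  22 385] [400.0571   7.6727]
[ 314  119  134   50 3108] [369.5769 145.7458]
[ 351  236   87  133 4980] [388.1233 316.2914]
[ 0.4811 -0.0084  0.078 ] [369.6414 248.55  ]
[ 0.5048 -0.0117  0.078 ] [368.1021 283.2693]
[0.483  0.0055 0.078 ] [391.7297 248.5299]
[0.5068 0.0022 0.078 ] [389.4874 283.2527]
```

View pics/w7.png

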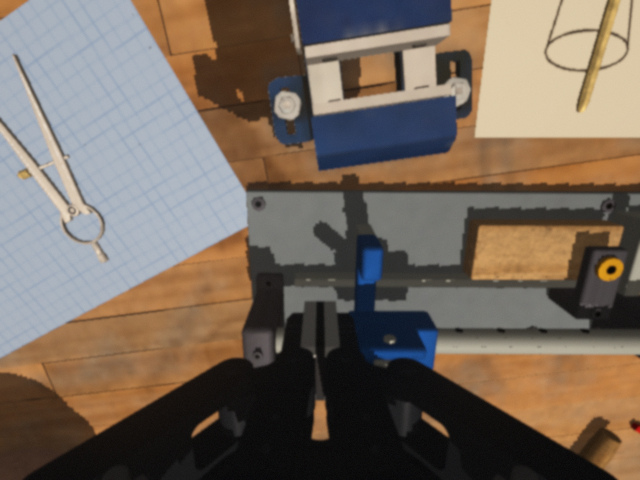

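The tab's top is at about (371,260) and the shut fingers at (320,305) are behind it on the −y side, about 11 mm clear.

Request:
{"name": "servo_tool", "arguments": {"rows": [[[0,0,0,0,-0.003,0.025,-1],[0,0,0,0,0,0.025,-1],[0,0,0,0,0,0.025,-1],[0,0,0,0,0,0.02,-1],[0,0,0,0,0,0.0115,-1],[0,0,0,0,0,0,-1]]]}}

```text
t: 8.15
tcp_pos: [0.4819, -0.0397, 0.0637]
tool_rot: [0.067, 0.998, 0.001, -0.002]
force: [-0.8, 0.5, 0.4]
finger_gap: -0.004
gripper_force: 0.0
```

Request:
{"name": "servo_tool", "arguments": {"rows": [[[0,0,0,0,0.005,0,-1],[0,0,0,0,0.005,0,-1],[0,0,0,0,0.005,0,-1],[0,0,0,0,0.005,0,-1],[0,0,0,0,0.005,0,-1]]]}}

```text
t: 8.57
tcp_pos: [0.4875, -0.0167, 0.0667]
tool_rot: [0.068, 0.998, -0.0, 0.001]
force: [0.0, -2.2, 0.7]
finger_gap: 0.003
gripper_force: 0.9
```

Request:
{"name": "servo_tool", "arguments": {"rows": [[[0,0,0,0,0.008,0,-1],[0,0,0,0,0.008,0,-1],[0,0,0,0,0.008,0,-1],[0,0,0,0,0.008,0,-1],[0,0,0,0,0.008,0,-1],[0,0,0,0,0.008,0,-1],[0,0,0,0,0.006,0,-1],[0,0,0,0,0.004,0,-1]]]}}

```text
t: 9.23
tcp_pos: [0.4946, 0.0413, 0.0657]
tool_rot: [0.068, 0.998, 0.0, -0.0]
force: [0.6, -2.3, 0.6]
finger_gap: -0.005
gripper_force: 0.9
```

Request:
{"name": "servo_tool", "arguments": {"rows": [[[0,0,0,0,0.003,0,-1],[0,0,0,0,0.003,0,-1],[0,0,0,0,0.003,0,-1]]]}}

```text
t: 9.48
tcp_pos: [0.4957, 0.0494, 0.0657]
tool_rot: [0.068, 0.998, -0.0, -0.0]
force: [-0.1, -1.8, 0.1]
finger_gap: -0.002
gripper_force: 0.9
```

Request:
{"name": "servo_tool", "arguments": {"rows": [[[0,0,0,0,0.002,0,-1],[0,0,0,0,0.002,0,-1],[0,0,0,0,0.002,0,-1]]]}}

```text
t: 9.73
tcp_pos: [0.4966, 0.055, 0.0657]
tool_rot: [0.068, 0.998, -0.0, -0.0]
force: [-0.8, -12.3, -1.2]
finger_gap: -0.002
gripper_force: 6.5
```

Request:
{"name": "servo_tool", "arguments": {"rows": [[[0,0,0,0,0.002,0,-1],[0,0,0,0,0.002,0,-1]]]}}

```text
t: 9.9
tcp_pos: [0.4967, 0.0554, 0.0658]
tool_rot: [0.065, 0.998, -0.003, -0.001]
force: [-4.5, -31.8, 1.4]
finger_gap: -0.0
gripper_force: 15.9
```

Request:
{"name": "servo_tool", "arguments": {"rows": [[[0,0,0,0,0.002,0,-1],[0,0,0,0,0.002,0,-1]]]}}

```text
t: 10.07
tcp_pos: [0.4967, 0.0556, 0.0659]
tool_rot: [0.064, 0.998, -0.006, -0.002]
force: [-5.8, -49.5, 2.7]
finger_gap: -0.001
gripper_force: 25.2
```

Request:
{"name": "servo_tool", "arguments": {"rows": [[[0,0,0,0,-0.004,0,-1],[0,0,0,0,-0.004,0,-1],[0,0,0,0,-0.006,0,-1],[0,0,0,0,-0.006,0,-1],[0,0,0,0,0,-0.03,-1],[0,0,0,0,0,-0.04,-1],[0,0,0,0,0,-0.04,-1],[0,0,0,0,0,0,-1]]]}}

```text
t: 10.73
tcp_pos: [0.499, 0.0433, 0.182]
tool_rot: [0.067, 0.998, -0.0, 0.007]
force: [0.2, -0.6, -0.9]
finger_gap: -0.003
gripper_force: 0.0
```

Run:
```python
from h import *
st=manip.sense();p=st["tcp_pos"];print(st["t"],p,st["force"],st["tool_rot"])
for n in("side","scene","wrist"): cv2.imwrite(f"pics/{n}8.png",manip.snapshot(n))
S=manip.camera_info("side");C=manip.camera_info("scene");P=[]
for n,(x0,y0,x1,y1) in(("side",(290,250,345,325)),("scene",(330,215,400,285))):
    im=cv2.imread(f"pics/{n}8.png");h=cv2.cvtColor(im,cv2.COLOR_BGR2HSV);m=((h[...,0]<6)|(h[...,0]>174))&(h[...,1]>170)&(h[...,2]>90)
    ys,xs=np.nonzero(m[y0:y1,x0:x1]);print(n,len(xs));P.append((xs.mean()+x0,ys.mean()+y0) if len(xs) else None)
print(P)
if None not in P: print("lever",tri(S,P[0],C,P[1]),"was .5509 -.0284 .1411")
a=cv2.imread("pics/side8.png")[195:355,240:370];w=cv2.imread("pics/wrist8.png")
cv2.imwrite("pics/z8.png",np.hstack([cv2.resize(a,(350,430),interpolation=cv2.INTER_CUBIC),cv2.resize(w[100:400,150:464],(450,430))]))
```

```text
10.7333 [0.499  0.0433 0.182 ] [ 0.2244 -0.6247 -0.9172] [ 0.0675  0.9977 -0.0002  0.0066]
side 42
scene 39
[(np.float64(330.8333333333333), np.float64(266.04761904761904)), (np.float64(351.6923076923077), np.float64(236.17948717948718))]
lever (array([0.5632, 0.0556, 0.1393]), [np.float64(0.00044455592464995184), np.float64(0.0004445559246498948)]) was .5509 -.0284 .1411
```

Request:
{"name": "servo_tool", "arguments": {"rows": [[[0,0,0,0,-0.022,0,-1],[0,0,0,-0.02,0,0,-1],[0,0,0,-0.02,0,0,-1],[0,0,0,-0.021,0,0,-1],[0,0,0,0,0,0.02,-1],[0,0,0,0,0,0.023,-1],[0,0,0,0,0,0,-1],[0,0,0,0,0,0,-1]]]}}

```text
t: 11.55
tcp_pos: [0.55, 0.0138, 0.1301]
tool_rot: [0.068, 0.998, 0.0, -0.004]
force: [0.3, -0.0, 0.5]
finger_gap: 0.004
gripper_force: 0.0
```

Request:
{"name": "servo_tool", "arguments": {"rows": [[[0,0,0,0,0.008,0,-1],[0,0,0,0,0.008,0,-1],[0,0,0,0,0.008,0,-1],[0,0,0,0,0.008,0,-1]]]}}

```text
t: 11.88
tcp_pos: [0.558, 0.0446, 0.1357]
tool_rot: [0.067, 0.998, -0.001, 0.002]
force: [-6.4, -7.4, 25.1]
finger_gap: -0.0
gripper_force: 14.0
```

Request:
{"name": "servo_tool", "arguments": {"rows": [[[0,0,0,0,-0.003,0,-1],[0,0,0,0,0,0,-1]]]}}

```text
t: 12.05
tcp_pos: [0.5574, 0.0425, 0.1356]
tool_rot: [0.067, 0.998, -0.001, 0.002]
force: [-2.1, -2.5, 9.9]
finger_gap: -0.002
gripper_force: 6.3
```

Run:
```python
from h import *
st=manip.sense();p=st["tcp_pos"];print(st["t"],p,st["force"],st["ft_torque"],st["tool_rot"])
b=manip.snapshot("scene")[190:330,270:410];w=manip.snapshot("wrist")
cv2.imwrite("pics/z9.png",np.hstack([cv2.resize(b,(430,430),interpolation=cv2.INTER_CUBIC),cv2.resize(w[100:480,160:480],(362,430))]))
```

```text
12.05 [0.5574 0.0425 0.1356] [-2.0914 -2.4708  9.8768] [-0.2258  0.2868 -0.0214] [ 0.067   0.9978 -0.0005  0.002 ]
```

View pics/z9.png

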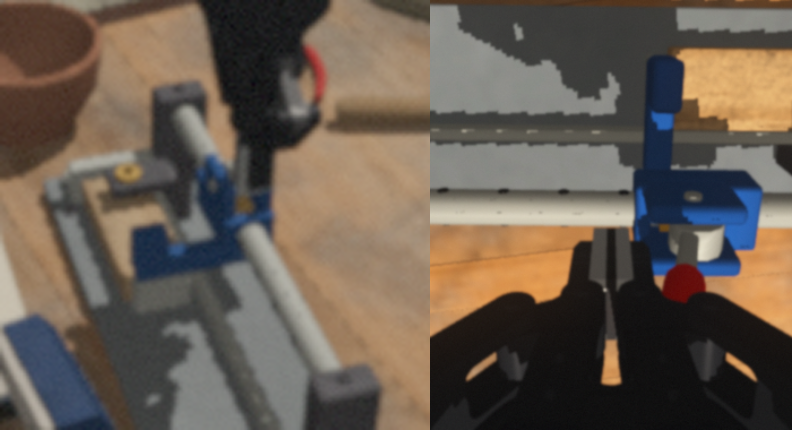

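The wrist half shows the red grip at (685,283) touching the wide knuckle of the gripper instead of the fingertips. I'll back off, rise, and push with the tips only.

Request:
{"name": "servo_tool", "arguments": {"rows": [[[0,0,0,0,-0.01,0,-1],[0,0,0,0,-0.01,0,-1],[0,0,0,0,0,-0.02,-1],[0,0,0,0,0,0,-1],[0,0,0,0,0,0,-1]]]}}

```text
t: 12.57
tcp_pos: [0.5545, 0.0218, 0.1536]
tool_rot: [0.068, 0.998, -0.0, 0.001]
force: [-0.5, 0.1, -0.7]
finger_gap: -0.002
gripper_force: 0.0
```

Request:
{"name": "servo_tool", "arguments": {"rows": [[[0,0,0,0,0.006,0,-1],[0,0,0,0,0.006,0,-1],[0,0,0,0,0.006,0,-1],[0,0,0,0,0.006,0,-1]]]}}

```text
t: 12.9
tcp_pos: [0.5566, 0.0468, 0.1522]
tool_rot: [0.068, 0.998, -0.0, -0.001]
force: [-0.7, -1.4, 0.8]
finger_gap: 0.001
gripper_force: 0.5
```

Request:
{"name": "servo_tool", "arguments": {"rows": [[[0,0,0,0,0.006,0,-1],[0,0,0,0,0.006,0,-1],[0,0,0,0,0.006,0,-1],[0,0,0,0,0.006,0,-1]]]}}

```text
t: 13.23
tcp_pos: [0.5602, 0.0704, 0.1527]
tool_rot: [0.068, 0.998, -0.0, -0.0]
force: [-0.4, -1.3, -0.6]
finger_gap: -0.0
gripper_force: 0.4
```

Request:
{"name": "servo_tool", "arguments": {"rows": [[[0,0,0,0,0.005,0.002,-1],[0,0,0,0,0.005,0.002,-1],[0,0,0,0,0.005,0.002,-1]]]}}

```text
t: 13.48
tcp_pos: [0.5626, 0.0847, 0.1471]
tool_rot: [0.068, 0.998, -0.0, 0.0]
force: [-1.0, -2.7, 4.8]
finger_gap: -0.001
gripper_force: 2.5
```

Request:
{"name": "servo_tool", "arguments": {"rows": [[[0,0,0,0,0.007,0.0,-1],[0,0,0,0,0.007,0.001,-1],[0,0,0,0,0.007,0.001,-1],[0,0,0,0,0.006,0.001,-1]]]}}

```text
t: 13.82
tcp_pos: [0.5656, 0.1102, 0.1437]
tool_rot: [0.068, 0.998, -0.002, -0.001]
force: [-1.3, -6.0, 3.0]
finger_gap: -0.001
gripper_force: 2.9
```

Request:
{"name": "servo_tool", "arguments": {"rows": [[[0,0,0,0,0.003,0.004,-1],[0,0,0,0,0.003,0.004,-1],[0,0,0,0,0.003,0.004,-1]]]}}

```text
t: 14.07
tcp_pos: [0.5672, 0.1201, 0.1318]
tool_rot: [0.068, 0.998, -0.0, 0.0]
force: [-0.4, -2.1, 0.5]
finger_gap: 0.002
gripper_force: 0.9
```

Request:
{"name": "servo_tool", "arguments": {"rows": [[[0,0,0,0,0.003,0.003,-1],[0,0,0,0,0.003,0.003,-1],[0,0,0,0,0.003,0.003,-1],[0,0,0,0,0,0.002,-1]]]}}

```text
t: 14.4
tcp_pos: [0.5684, 0.1303, 0.1203]
tool_rot: [0.068, 0.998, 0.001, -0.0]
force: [0.6, 1.9, 8.5]
finger_gap: 0.001
gripper_force: 4.3
```

Run:
```python
from h import *
st=manip.sense();p=st["tcp_pos"];print(st["t"],p,st["force"])
S=manip.camera_info("side");C=manip.camera_info("scene");P=[]
for n,(x0,y0,x1,y1) in(("side",(290,215,360,300)),("scene",(310,205,395,275))):
    im=manip.snapshot(n);cv2.imwrite(f"pics/{n}9.png",im);h=cv2.cvtColor(im,cv2.COLOR_BGR2HSV);m=((h[...,0]<6)|(h[...,0]>174))&(h[...,1]>150)&(h[...,2]>60)
    ys,xs=np.nonzero(m[y0:y1,x0:x1]);print(n,len(xs),(xs.mean()+x0,ys.mean()+y0,xs.min()+x0,xs.max()+x0,ys.min()+y0,ys.max()+y0) if len(xs) else "")
O=np.array([.5616,.048,0]);u=np.array([.138,.99,0])
for a in(0,20,40):
    a=np.radians(a);g=O+(.0387+.05*np.cos(a))*u+[0,0,.094+.05*np.sin(a)];print(np.degrees(a),proj(S,g),proj(C,g))
```

```text
14.4 [0.5684 0.1303 0.1203] [0.6498 1.8808 8.4738]
side 40 (np.float64(341.55), np.float64(246.325), np.int64(337), np.int64(345), np.int64(241), np.int64(250))
scene 87 (np.float64(358.6666666666667), np.float64(217.04597701149424), np.int64(337), np.int64(374), np.int64(206), np.int64(235))
0.0 [341.9621 240.8156] [336.1986 231.5402]
20.0 [341.8663 237.7438] [336.917  225.4679]
40.0 [340.9136 237.6105] [338.5672 221.6295]
```

Request:
{"name": "servo_tool", "arguments": {"rows": [[[0,0,0,0,0,0.002,-1],[0,0,0,0,0,0,-1]]]}}

```text
t: 14.67
tcp_pos: [0.5685, 0.1302, 0.12]
tool_rot: [0.068, 0.998, 0.001, 0.0]
force: [-2.7, 2.6, 10.4]
finger_gap: -0.004
gripper_force: 5.4
```

Request:
{"name": "servo_tool", "arguments": {"rows": [[[0,0,0,0,0,0.002,-1],[0,0,0,0,0,0.001,-1],[0,0,0,0,0,0,-1]]]}}

```text
t: 14.92
tcp_pos: [0.5688, 0.1302, 0.1191]
tool_rot: [0.068, 0.998, 0.001, 0.001]
force: [-5.2, 1.2, 21.4]
finger_gap: 0.001
gripper_force: 10.9
```

Request:
{"name": "servo_tool", "arguments": {"rows": [[[0,0,0,0,0,-0.01,-1],[0,0,0,0,0,-0.03,-1],[0,0,0,0,0,-0.04,-1],[0,0,0,0.04,0,-0.02,-1],[0,0,0,0.04,0,0,-1],[0,0,0,0.04,0,0,-1],[0,0,0,0,0,0,-1],[0,0,0,0,0,0,-1]]]}}

```text
t: 15.58
tcp_pos: [0.4484, 0.1455, 0.2141]
tool_rot: [0.067, 0.998, -0.0, -0.002]
force: [1.5, 0.4, 0.2]
finger_gap: 0.002
gripper_force: 0.0
```

Run:
```python
from h import *
st=manip.sense();p=st["tcp_pos"];print(st["t"],p,st["force"])
W=manip.camera_info("wrist");w=manip.snapshot("wrist");cv2.imwrite("pics/w10.png",w)
S=manip.camera_info("side");C=manip.camera_info("scene");P=[]
def red(im,b):
    x0,y0,x1,y1=b;h=cv2.cvtColor(im,cv2.COLOR_BGR2HSV);m=((h[...,0]<6)|(h[...,0]>174))&(h[...,1]>160)&(h[...,2]>60)
    m=cv2.morphologyEx(m[y0:y1,x0:x1].astype(np.uint8),cv2.MORPH_OPEN,np.ones((2,2)))
    n,l,s,c=cv2.connectedComponentsWithStats(m);return [(s[i]+[x0,y0,0,0,0],c[i]+[x0,y0]) for i in range(1,n) if s[i,4]>8]
for n,b in(("side",(290,215,360,300)),("scene",(310,195,362,275))):
    im=manip.snapshot(n);cv2.imwrite(f"pics/{n}10.png",im);r=red(im,b);print(n,r);P.append(max(r,key=lambda t:t[0][4])[1])
x,e=tri(S,P[0],C,P[1]);d=x-[.5616,.048,0];print("grip",x,e,"jig x,y",d@[.99,-.138,0],d@[.138,.99,0])
print("wrist",red(w,(0,0,640,480)))
# yellow in bowl
im=cv2.imread("pics/side10.png");h=cv2.cvtColor(im,cv2.COLOR_BGR2HSV);m=((h[...,0]>17)&(h[...,0]<34)&(h[...,1]>130)&(h[...,2]>60));ys,xs=np.nonzero(m[140:200,290:360]);print(len(xs),xs.mean()+290,ys.mean()+140)
a=cv2.imread("pics/side10.png")[140:340,240:375];b=cv2.imread("pics/scene10.png")[190:340,280:400]
cv2.imwrite("pics/z10.png",np.hstack([cv2.resize(a,(390,580),interpolation=cv2.INTER_CUBIC),cv2.resize(b,(400,580),interpolation=cv2.INTER_CUBIC)]))
```

```text
15.5833 [0.4484 0.1455 0.2141] [1.4775 0.3837 0.2382]
side [(array([338, 240,   9,  11,  72]), array([342.0417, 244.9306]))]
scene [(array([337, 230,   7,   7,  34]), array([339.5882, 232.9118]))]
grip [0.5755 0.1246 0.0975] [np.float64(0.00022087603617224378), np.float64(0.00022087603617243108)] jig x,y 0.003180510419125097 0.07776323074799484
wrist [(array([315, 401,  12,   7,  79]), array([320.3291, 403.962 ]))]
122 324.9836065573771 181.71311475409837
```

Grip measured at z ≈ 0.0975, consistent with flat. As a check that I wasn't bearing on the cheeks, I'll press once more nearer the lever's end.

Request:
{"name": "servo_tool", "arguments": {"rows": [[[0,0,0,-0.04,0.01,0,-1],[0,0,0,-0.04,0,0,-1],[0,0,0,-0.04,0,0,-1],[0,0,0,0,0,0.04,-1],[0,0,0,0,0,0.035,-1],[0,0,0,0,0,0.012,-1],[0,0,0,0,0,0.004,-1],[0,0,0,0,0,0,-1]]]}}

```text
t: 16.4
tcp_pos: [0.5729, 0.1382, 0.122]
tool_rot: [0.068, 0.998, -0.0, -0.001]
force: [-0.0, -0.5, -0.3]
finger_gap: -0.001
gripper_force: 0.0
```

Request:
{"name": "servo_tool", "arguments": {"rows": [[[0,0,0,0,0,0.002,-1],[0,0,0,0,0,0.002,-1],[0,0,0,0,0,0,-1]]]}}

```text
t: 16.65
tcp_pos: [0.5741, 0.1387, 0.1206]
tool_rot: [0.068, 0.998, 0.0, 0.002]
force: [0.6, -0.7, 2.4]
finger_gap: 0.001
gripper_force: 1.2
```

Request:
{"name": "servo_tool", "arguments": {"rows": [[[0,0,0,0,0,0.002,-1],[0,0,0,0,0,0.002,-1],[0,0,0,0,0,0,-1]]]}}

```text
t: 16.9
tcp_pos: [0.5744, 0.1388, 0.1191]
tool_rot: [0.068, 0.998, 0.0, 0.003]
force: [-2.4, -1.1, 17.2]
finger_gap: -0.0
gripper_force: 8.6
```

The lever resists rigidly at the same height, so it's fully down. I'll retract, and check that the stop didn't shift during locking.

Request:
{"name": "servo_tool", "arguments": {"rows": [[[0,0,0,0,0,-0.02,-1],[0,0,0,0,0,-0.04,-1],[0,0,0,0,0,-0.04,-1],[0,0,0,0,0,-0.03,-1],[0,0,0,0.04,0,0,-1],[0,0,0,0.04,0,0,-1],[0,0,0,0.04,0,0,-1],[0,0,0,0.01,0,0,-1]]]}}

```text
t: 17.57
tcp_pos: [0.4356, 0.1568, 0.2452]
tool_rot: [0.067, 0.998, -0.0, -0.004]
force: [0.6, -0.5, -0.7]
finger_gap: 0.002
gripper_force: 0.0
```

Run:
```python
from h import *
st=manip.sense();print(st["t"],st["tcp_pos"],st["force"])
cv2.imwrite("pics/scene11.png",manip.snapshot("scene"));w=manip.snapshot("wrist");W=manip.camera_info("wrist");cv2.imwrite("pics/w11.png",w)
def blue(im,b):
    x0,y0,x1,y1=b;h=cv2.cvtColor(im,cv2.COLOR_BGR2HSV);m=((h[...,0]>103)&(h[...,0]<124)&(h[...,1]>130)&(h[...,2]>40))[y0:y1,x0:x1].astype(np.uint8)
    n,l,s,c=cv2.connectedComponentsWithStats(m);i=1+s[1:,4].argmax();return s[i]+[x0,y0,0,0,0]
for n in("scene8","scene10","scene11"): print(n,blue(cv2.imread(f"pics/{n}.png"),(305,225,380,300)))
# pine block in wrist view: end faces along jig y
h=cv2.cvtColor(w,cv2.COLOR_BGR2HSV);u=np.array([.138,.99,0]);v=np.array([.99,-.138,0]);O=np.array([.5616,.048,0])
for x in(-.065,-.055,-.045):
    row=[]
    for y in np.arange(.0,.145,.004):
        q=O+x*v+y*u+[0,0,.032];a,b=proj(W,q).round().astype(int);row.append(f"{int(y*1000)}:{tuple(int(k) for k in h[b,a])}" if 0<=a<640 and 0<=b<480 else "-")
    print(x,row)
```

```text
17.5667 [0.4356 0.1568 0.2452] [ 0.6417 -0.5072 -0.6553]
scene8 [314 242  44  38 516]
scene10 [314 241  44  39 528]
scene11 [314 240  44  40 539]
-0.065 ['0:(30, 8, 126)', '4:(24, 10, 127)', '8:(36, 10, 127)', '12:(24, 17, 76)', '16:(21, 30, 59)', '20:(15, 42, 61)', '24:(16, 47, 60)', '28:(16, 136, 178)', '32:(16, 142, 183)', '36:(16, 141, 184)', '40:(15, 138, 189)', '44:(16, 139, 182)', '48:(16, 137, 183)', '52:(16, 135, 180)', '56:(16, 136, 186)', '60:(16, 136, 185)', '64:(16, 136, 182)', '68:(16, 136, 176)', '72:(16, 136, 176)', '76:(16, 137, 169)', '80:(16, 137, 158)', '84:(16, 135, 183)', '88:(15, 137, 177)', '92:(16, 135, 181)', '96:(15, 142, 158)', '100:(15, 139, 158)', '104:(15, 141, 143)', '108:(15, 143, 173)', '112:(16, 141, 156)', '116:(15, 140, 140)', '120:(15, 139, 139)', '124:(16, 139, 172)', '128:(15, 137, 180)', '132:(16, 141, 177)', '136:(15, 111, 103)', '140:(25, 26, 231)', '144:(23, 22, 237)']
-0.055 ['0:(30, 8, 126)', '4:(23, 11, 91)', '8:(108, 94, 46)', '12:(110, 130, 43)', '16:(110, 122, 46)', '20:(111, 113, 43)', '24:(173, 20, 51)', '28:(16, 134, 169)', '32:(16
[... 672 characters left out ...]
'12:(109, 146, 54)', '16:(110, 133, 46)', '20:(110, 133, 44)', '24:(114, 25, 51)', '28:(16, 140, 160)', '32:(16, 133, 193)', '36:(16, 133, 194)', '40:(16, 136, 195)', '44:(16, 135, 189)', '48:(16, 137, 183)', '52:(16, 136, 185)', '56:(16, 137, 186)', '60:(16, 138, 186)', '64:(16, 136, 185)', '68:(16, 134, 185)', '72:(16, 135, 192)', '76:(16, 125, 149)', '80:(16, 119, 131)', '84:(15, 116, 130)', '88:(15, 125, 116)', '92:(15, 138, 107)', '96:(15, 99, 77)', '100:(14, 45, 62)', '104:(11, 33, 61)', '108:(9, 23, 78)', '112:(7, 26, 89)', '116:(3, 25, 92)', '120:(4, 23, 89)', '124:(9, 54, 95)', '128:(16, 131, 187)', '132:(16, 133, 186)', '136:(16, 110, 88)', '140:(25, 28, 230)', '144:(24, 22, 237)']
```

The block spans jig y ≈ 26–136 mm, flush with both the stop's foot and the end plate. The stop is unmoved and the clip is in the bowl.

```bash
python3 -c "
from station import manip
print(manip.sign_off())"
```

```text
the job is handed in; nothing more can be done
None
```

The job is handed in at about 18 s of the allowed 58 s: the clip is in the bowl, the block sits snug between the stop and the end plate, and the lever is flat and locked; sliding the stop home peaked near 50 N on the wrist because I pushed slightly past contact, and that push came from the fingertips.

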